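Reset the stage heater under its push-latch flap

TASK

Reset the stage heater: press the front edge of the flap on the control box so that its push-latch lets go and the flap pops open, press the round key underneath all the way in, then press the flap down again until it latches and stays shut. Do not press the square key, and leave the loose things on and around the box where they are. Only touch: nothing is gripped or lifted.

Things in the scene. Friction and masses are not known exactly. Their poses are not given: they have to be found in the camera images.
- heater_box: Beige control box fixed to the bench: 180 mm deep (x), 160 wide (y), 70 high. Origin at the centre of its underside; its -x face with a dark display is the front, towards the robot. The front half of its top is a compartment (box x -78 to 0 mm, 128 mm wide) closed flush by the flap: 6 mm thick, 72 mm from hinge to front edge (box x -74 to -2 mm), 124 mm wide. The rear half is a plain deck.
- flap_press (a point): The place to press: on the flap's upper face, in the middle of its width, 60 mm from the hinge axis (12 mm behind the free front edge, by a thin raised grey bar). It moves with the flap. When shut it lies 70 mm above the bench; pressed to the stop, 5 mm lower. Its z axis is normal to the flap, outwards; its x axis points towards the hinge.
- flap_hinge (a point): Middle of the flap's hinge axis, 67 mm above the bench, 2 mm in front of the box's centre, half-way through the flap's thickness; the hinge axis runs along the box's y, at the rear edge of the flap.
- flap (a joint): Flap angle, rad: 0 shut, latched; 1.1 fully open (free edge 131 mm above bench, over box x -35 mm); -0.08 pressed in to a rigid stop. Push-push latch: shut, pressed past -0.055 and let go, a damped spring opens it within 1.5 s; pushed down from open past -0.055, held 0.2 s and let go, it latches. Each such press changes over. 2-4 N at flap_press. Cannot be pulled open. Push its outer face to shut.
- round_key (a joint): How far the round key is pressed, m: 0 up, 0.006 fully in. Sprung: it returns when let go; about 1.5 N to start, 5 N fully in.
- round_key_top (a point): Centre of the upper face of the round key (24 mm diameter), 54 mm above the bench when up, in the compartment below the shut flap (hidden then), 19 mm behind the flap's front edge (box x -55 mm) and 30 mm to the left or to the right of the middle (box y +30 or -30 mm): it changes from start to start.
- square_key (a joint): How far the square key is pressed, m: 0 up, 0.006 fully in. To be left alone; same spring.
- square_key_top (a point): Centre of the upper face of the square key (22 mm square), same height as the round one, in the other place, 60 mm from it centre to centre.
- vial: Loose bystander on the box's rear deck: small capped jar 24 mm diameter, 42 mm high. Origin under its centre.
- dish: Loose bystander on the box's rear deck: covered dish 56 mm diameter, 14 mm high. Origin under its centre.
- tip_box: Loose bystander beside the box: grey box with a clear lid, 85 x 120 x 55 mm high. Origin under its centre.
- bottle: Loose bystander beside the box: bottle 60 mm diameter, 85 mm high. Origin under its centre.
- slide_case: Loose bystander in front of the box: white flat case 82 x 34 x 12 mm high. Origin under its centre.
- dish_stack: Loose bystander near the box's front corner: three stacked dishes, 68 mm diameter, 42 mm high. Origin under its centre.
- beaker: Loose bystander: glass beaker 56 mm diameter, 60 mm high. Origin under its centre.

How it is judged:
On the way, in this order (a step that is already met when the one before it is completed fails the run):
1. the shut flap is pressed in beyond flush (value of joint flap below -0.03 rad), for 0.05 s.
2. the flap has popped open (value of joint flap above 0.9 rad), for 0.2 s.
3. the round key is pressed in (5 of its 6 mm) with the flap open (value of joint round_key above 0.005 m and value of joint flap above 0.5 rad), for 0.05 s.
4. the flap is pushed shut and pressed in beyond flush (value of joint flap below -0.01 rad), for 0.05 s.
At the end, for the whole second after the job is handed in: The flap is latched shut and at rest by itself (joint within 0.03 rad of 0), after having been pressed, popped open, the round key pressed at least 5 mm in, and the flap pressed shut again; both keys are up again (value of joint flap between -0.03 and 0.03 rad and velocity of joint flap between -0.05 and 0.05 rad/s and value of joint each of round_key, square_key below 0.002 m); the robot touches nothing.
It fails at once if the square key is pressed more than 3 mm (value of joint square_key above 0.003 m).
It fails at once if a loose thing on or around the box is moved more than 30 mm or lifted (distance of any of vial, dish, tip_box, bottle, slide_case, dish_stack, beaker from where it was at the start of the episode above 0.03 m).
It also fails if it takes over 48 s, if anything falls off the work surface, if the arm or the gripper's body presses on something with over 40 N, if the wrist force passes 120 N, or if a joint passes its speed limit or range.

ROBOT

A 6-joint arm with a two-finger parallel gripper is mounted at the origin on the work surface. World frame = base frame: x ahead of the robot, y to its left, z up, the work surface at z = 0. Lengths are in m, angles in rad, forces in N, time in s.
With the tool pointing down it reaches from about 0.35 to 0.775 m from the base axis. Payload 7.3 kg.
Tool frame: the origin (TCP) lies on the centre line of the jaws, within the pads' length; the fingertips stand 14 mm ahead of it and the grasp point (between the pads) lies 5 mm behind it; z points along the fingers, y is the direction in which the jaws open and shut (so a half turn about z gives the same grasp; the last joint's range is limited). The gripper opens to 92 mm and grips with 3 to 60 N. Pads are 19 mm wide; open, the fingers measure 130 mm over their backs; the gripper's body (75 mm by 190 mm) begins 47 mm behind the grasp point.
Start: joints at [-1.448, 0.342, 1.524, -0, 1.275, -0.146], TCP at [0.139, -0.506, 0.214] pointing down, gripper open.
Joint ranges: [-2.53, 2.53], [-0.77, 2.02], [0.04, 2.7], [-1, 4.14], [0.28, 2.66], [-3.11, 3.11]. Speed limits (rad/s): [2.57, 2.57, 3.14, 3.14, 3.14, 3.14].

INTERFACE

Orientations are given as [roll, pitch, yaw] about the fixed x, y, z axes, in that order (R = Rz(yaw) Ry(pitch) Rx(roll)).
In Python, from cell import telemetry, cams, robot gives the robot as it stands.
- The arm moves only by the tool servo_tool, never from a script. Its argument "targets" is text: rows parted by semicolons, each of 4 numbers parted by spaces: the shift along the tool's x, y, z in mm, then the turn about the tool's z in rad. In form: x y z yaw; .... A call has 1 to 20 rows; each row shifts and turns the pose as measured when the row begins, along the tool's axes as they then stand; what a row does not reach is not made up. A row lasts 1/8 s, in which the tool goes at most 62.5 mm and 10.7 degrees, less where a joint would pass 70% of its speed; a pose out of reach is approached as far as the arm can. A call with a gripper value outside its range is refused whole. "hand" is the opening, from 0 (shut) to 1 (fully open), set as the call begins (left out, the last holds). The fingers move at their own pace and stop on an object; "squeeze" is the grip in N (left out, the last holds). Time passes only in rows, so rows that do not move let the fingers close. It gives the time, the measured TCP pose, the force and the opening at its end, in the units of the state.
- telemetry.observe(): the state, without advancing time (a new reading comes with each control period).
- cams.read_camera(name): name is "side" or "top"; returns a dict with "color" (400x640x3 uint8, red, green, blue), "K" (3x3 intrinsics, pixels), "R" (3x3) and "t" (3): a world point X has camera coordinates R X + t. Camera axes: x right, y down, z forward; pixel columns grow to the right and rows downward; lengths in m; the calibration is good to about 2 mm. A picture is of the moment at which its call begins. There is no depth.
- robot.hand_in(): hands the job in, once; it reports no verdict.
Trained networks look in a picture, given as the dict that the camera call returned (one of the last four; its "shot" number tells which), for a name from the list of things; names that differ only in an ending like _2 or _b are one class to them, and where a whole thing is asked for, a point or a joint stands for the part that bears it (a point fixed in the world has none). Each returns a list of dicts, best first, with "score" (0 to 1); they miss things now and then, are a little off and sometimes report something else, mostly with a low value. They report only what shows in the picture. A call takes as long as a camera call.
- cams.cut_out(picture, query): "region" (400x640 bool, what is visible of it) and "extent" ([centre column, centre row, width, height] in pixels, round what is visible of it).
The state is a dict: "time": time; "qpos": joint angles; "qvel": joint speeds; "joint_efforts": joint torques, N m; "tool_pos": TCP position; "tool_rot": TCP orientation; "contact_force": force on the tool from outside, world axes, zero at the start; "torque": the same for the moment, N m; "opening": finger opening in m.
Only numpy, scipy, OpenCV 4.12 (cv2) and the standard library are available. Lean on these libraries where they do the work, as an engineer would, in place of code of your own. Each camera call takes 0.05 s, during which the arm holds its last target.

## Working session

There is one attempt and no reset: what is moved stays moved. The work goes in short steps, Python scripts to look and compute and a tool call to move; the robot and the scene stay as the last step left them, time stands still between calls to the robot, and variables do not carry over. Pictures are saved under pics/ and viewed, and the job is handed in when it is done.

Besides the shell and the picture viewer there is one more tool, called as name(argument=value, ...) on one line, values as JSON. servo_tool: Moves the arm, as the interface text tells. Its arguments: {"type":"object","properties":{"targets":{"type":"string"},"hand":{"type":"number"},"squeeze":{"type":"number"}},"required":["targets"]}

```bash
ls; mkdir -p pics
cat > h.py <<'E'
import numpy as np, cv2
from cell import telemetry, cams, robot
def snap(name,fn):
    p=cams.read_camera(name); cv2.imwrite('pics/'+fn,p['color'][:,:,::-1]); return p
def proj(p,X):
    c=p['R']@np.asarray(X,float)+p['t']; u=p['K']@c; return u[:2]/u[2]
def onplane(p,uv,z):
    d=p['R'].T@np.linalg.inv(p['K'])@np.array([uv[0],uv[1],1.]); o=-p['R'].T@p['t']
    return o+d*(z-o[2])/d[2]
E
python3 - <<'E'
from h import *
s=telemetry.observe(); print({k:np.round(v,3) for k,v in s.items()})
t=snap('top','t0.png'); 
for n in ['heater_box','flap','vial','dish','tip_box','bottle','slide_case','dish_stack','beaker']:
    for r in cams.cut_out(t,n)[:1]: print('top',n,r['score'],np.round(r['extent'],1))
d=snap('side','s0.png')
for n in ['heater_box','flap']:
    for r in cams.cut_out(d,n)[:1]: print('side',n,r['score'],np.round(r['extent'],1))
print('cams',-t['R'].T@t['t'],-d['R'].T@d['t'])
E
```

```text
pics
{'time': np.float64(0.0), 'qpos': array([-1.448,  0.343,  1.525,  0.   ,  1.275, -0.146]), 'qvel': array([ 0.   ,  0.001, -0.   , -0.002,  0.001,  0.002]), 'joint_efforts': array([ 3.0000e-03, -4.3124e+01, -2.4422e+01,  7.2000e-02,  5.6000e-02,
       -0.0000e+00]), 'tool_pos': array([ 0.139, -0.506,  0.213]), 'tool_rot': array([-3.14 , -0.   ,  0.269]), 'contact_force': array([-0.666, -0.025, -0.528]), 'torque': array([-0.023, -0.023, -0.039]), 'opening': np.float64(0.092)}
top heater_box 0.58 [347.9 208.4  97.1  99.9]
top flap 0.75 [352.2 222.   67.3  47. ]
top vial 0.57 [326.1 188.2  10.6  14.6]
top dish 0.78 [357.6 176.2  25.5  25.9]
top tip_box 0.85 [261.9 228.2  69.1  58. ]
top bottle 0.69 [408.4 176.1  26.3  29.9]
top slide_case 0.94 [338.4 291.1  18.5  41.1]
top dish_stack 0.69 [415.5 229.7  34.7  30.8]
top beaker 0.58 [423.9 138.5  21.9  29.2]
side heater_box 0.72 [335.5 227.2 118.   84.3]
side flap 0.79 [317.8 213.2  57.7  40.4]
cams [0.3865097  0.0322419  1.13379459] [ 0.38855351 -0.61654341  0.4670735 ]
```

Run:
```python
import cv2
a=cv2.imread('pics/t0.png'); b=cv2.imread('pics/s0.png')
cv2.imwrite('pics/t0c.png',cv2.resize(a[120:320,220:460],None,fx=3.2,fy=3,interpolation=2)[:600,:800])
cv2.imwrite('pics/s0c.png',cv2.resize(b[130:310,220:460],None,fx=3.2,fy=3.2,interpolation=2))
```

```text
(no output)
```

View pics/t0.png

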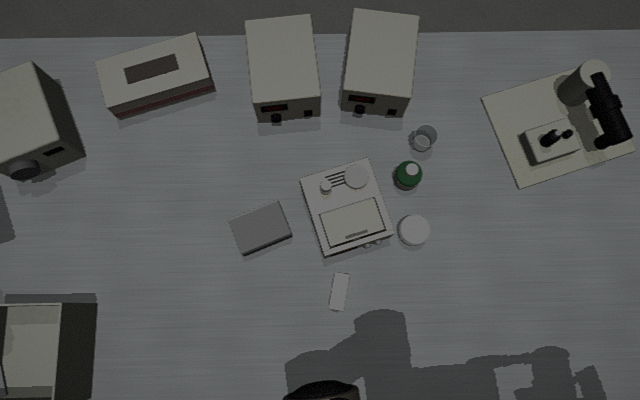

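View pics/s0.png

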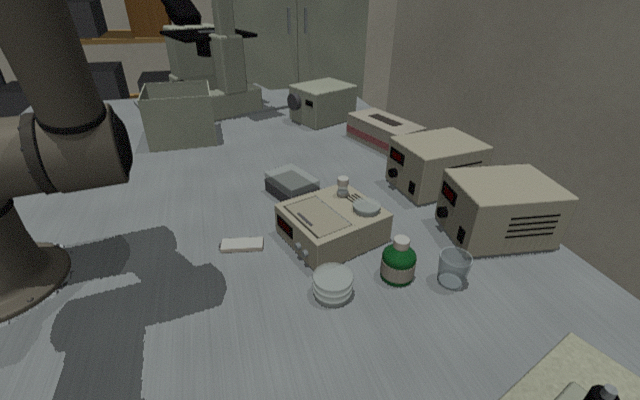

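View pics/t0c.png

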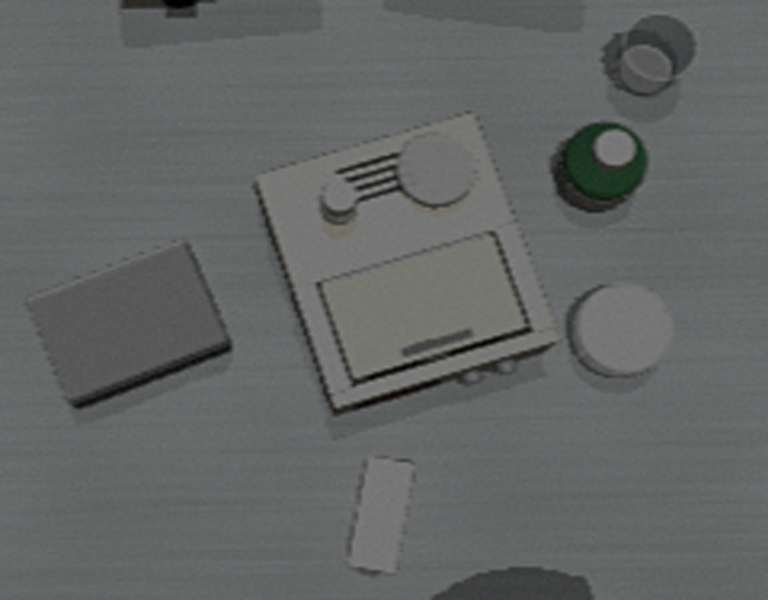

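```bash
cat >> h.py <<'E'
def box2w(P,b):
    x,y,a=P; c,s=np.cos(a),np.sin(a); b=np.asarray(b,float)
    return np.array([x+c*b[0]-s*b[1],y+s*b[0]+c*b[1],b[2]])
E
python3 - <<'E'
from h import *
from scipy.optimize import least_squares
t=snap('top','t1.png'); d=snap('side','s1.png')
r=cams.cut_out(t,'flap')[0]['region'].astype(np.uint8)
print(cv2.boxPoints(cv2.minAreaRect(cv2.findNonZero(r))))
m=[[-.002,.062,.07],[-.002,-.062,.07],[-.074,-.062,.07],[-.074,.062,.07],[.09,.08,.07],[.09,-.08,.07],[-.09,-.08,.07],[-.09,.08,.07]]
uv=np.array([(318,285),(492,235),(529,328),(350,382),(256,183),(473,113),(557,340),(333,408)])/[3.2,3]+[220,120]
f=lambda P:np.ravel([proj(t,box2w(P,b))-q for b,q in zip(m,uv)])
o=least_squares(f,[.45,0,.3],loss='soft_l1'); P=o.x; print(P,np.round(f(P).reshape(-1,2),1))
np.save('P.npy',P)
for nm,p in (('t',t),('s',d)):
    x0,y0=(270,150) if nm=='t' else (260,170)
    a=cv2.resize(p['color'][y0:y0+120,x0:x0+150,::-1],None,fx=5,fy=5,interpolation=2)
    for q in (m[:4],m[4:]):
        cv2.polylines(a,[np.int32([(proj(p,box2w(P,b))-[x0,y0])*5+2 for b in q])],True,(0,0,255),1)
    cv2.circle(a,tuple(np.int32((proj(p,box2w(P,[-.062,0,.07]))-[x0,y0])*5+2)),3,(0,255,0),-1)
    cv2.imwrite(f'pics/{nm}1o.png',cv2.convertScaleAbs(a,alpha=1.5))
for n,z in [('vial',.112),('dish',.084),('tip_box',.055),('bottle',.085),('slide_case',.012),('dish_stack',.042),('beaker',.06)]:
    e=cams.cut_out(t,n)[0]['extent']; w=onplane(t,e[:2],z); print(n,w.round(3))
E
```

```text
[[319.2205  213.77287]
 [372.31625 195.18935]
 [383.80624 228.01784]
 [330.71048 246.60136]]
[ 0.59492588 -0.03660868  0.29238869] [[ 0.2  0.4]
 [-0.1  0. ]
 [-0.8  0.1]
 [ 0.5 -0.4]
 [-1.  -2.4]
 [-0.  -0.3]
 [ 0.8  0.6]
 [ 0.1  0.6]]
vial [ 0.412 -0.013  0.112]
dish [ 0.655 -0.057  0.084]
tip_box [0.552 0.148 0.055]
bottle [ 0.657 -0.173  0.085]
slide_case [ 0.413 -0.018  0.012]
dish_stack [ 0.548 -0.184  0.042]
beaker [ 0.751 -0.219  0.06 ]
```

View pics/t1o.png

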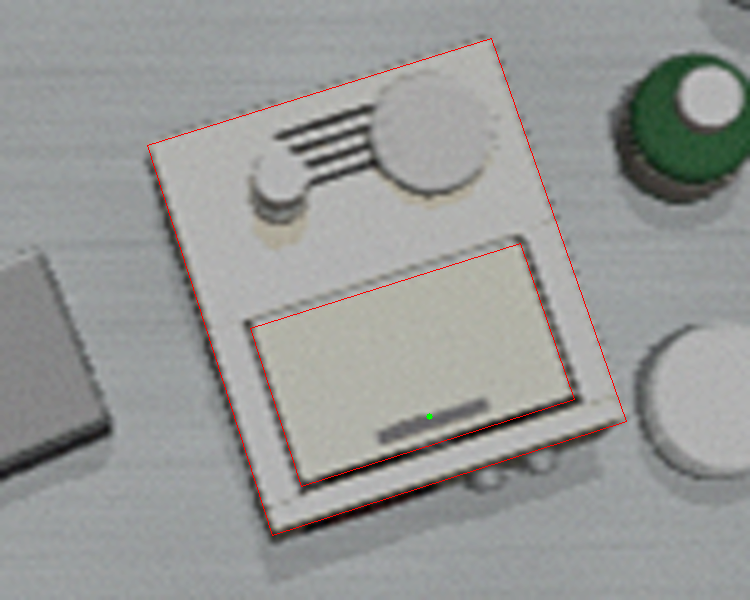

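View pics/s1o.png

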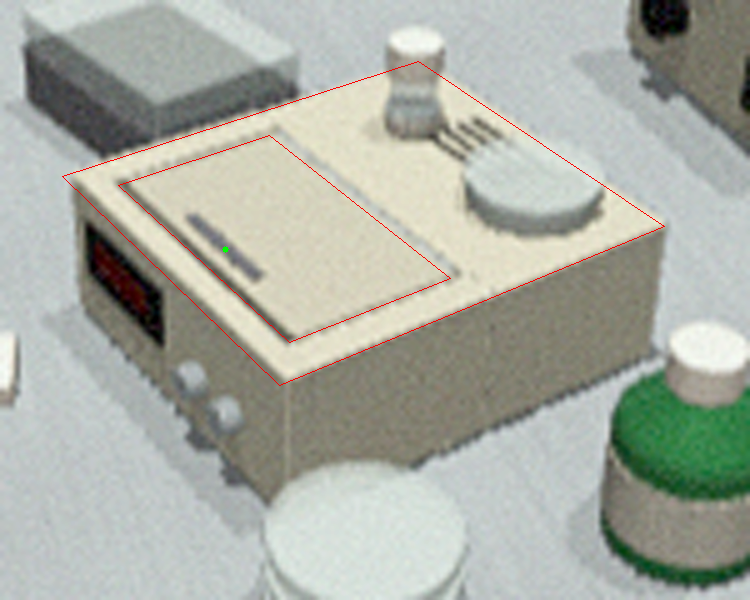

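```bash
cat >> h.py <<'E'
from scipy.spatial.transform import Rotation as Ro
def where(b=None):
    s=telemetry.observe(); P=np.load('P.npy'); R=Ro.from_euler('xyz',s['tool_rot']).as_matrix()
    tip=s['tool_pos']+R@[0,0,.014]; x,y,a=P; dx=tip[:2]-[x,y]; c,sn=np.cos(a),np.sin(a)
    print('t',round(float(s['time']),2),'tip in box mm',np.round([(c*dx[0]+sn*dx[1])*1e3,(-sn*dx[0]+c*dx[1])*1e3,tip[2]*1e3],1),'rot',np.round(s['tool_rot'],3),'F',np.round(s['contact_force'],1),'open',round(float(s['opening']),3))
    if b is not None: print('to go (tool mm)',np.round(R.T@(box2w(P,np.array(b)/1e3)-tip)*1e3,1),'yaw',round(R[0,0]*0+s['tool_rot'][2]-a,3))
E
python3 -c "
from h import *
where([-62,0,110])"
```

```text
t 1.15 tip in box mm [-571.5 -318.3  199.9] rot [3.142 0.    0.269] F [ 0.6 -0.9  0.3] open 0.092
to go (tool mm) [ 501.8 -330.2   89.9] yaw -0.024
```

servo_tool(targets="40 -26 0 -0.024; 40 -26 0 0; 40 -26 0 0; 40 -26 0 0; 40 -26 0 0; 40 -26 0 0; 40 -26 0 0; 40 -26 0 0; 40 -26 0 0; 40 -26 0 0; 40 -26 0 0; 40 -26 0 0; 0 0 0 0", hand=0, squeeze=10)

```text
time: 2.78
tool_pos: [0.522, -0.0573, 0.2144]
tool_rot: [3.136, -0.003, 0.291]
contact_force: [0.3, -0.6, -0.7]
opening: 0.0005
```

```bash
python3 -c "
from h import *
where([-62,0,85])
p=snap('side','s2.png');p=snap('top','t2.png')"
```

```text
t 2.77 tip in box mm [-75.8   1.2 200.4] rot [ 3.136e+00 -3.000e-03  2.910e-01] F [ 0.3 -0.6 -0.7] open 0.001
to go (tool mm) [ 13.4   0.5 115.4] yaw -0.002
```

View pics/s2.png

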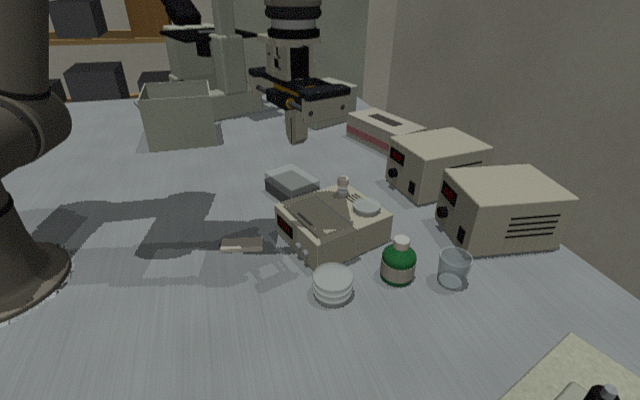

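View pics/t2.png

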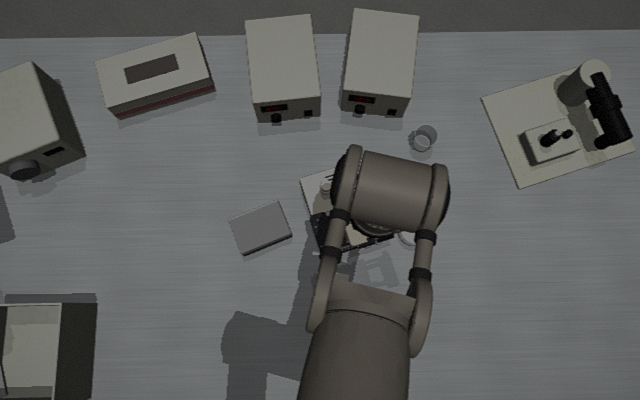

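```bash
python3 -c "
import cv2
b=cv2.imread('pics/s2.png')[0:160,220:400]
cv2.imwrite('pics/s2c.png',cv2.convertScaleAbs(cv2.resize(b,None,fx=3.7,fy=3.7,interpolation=2),alpha=1.5))"
```

```text
(no output)
```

View pics/s2c.png

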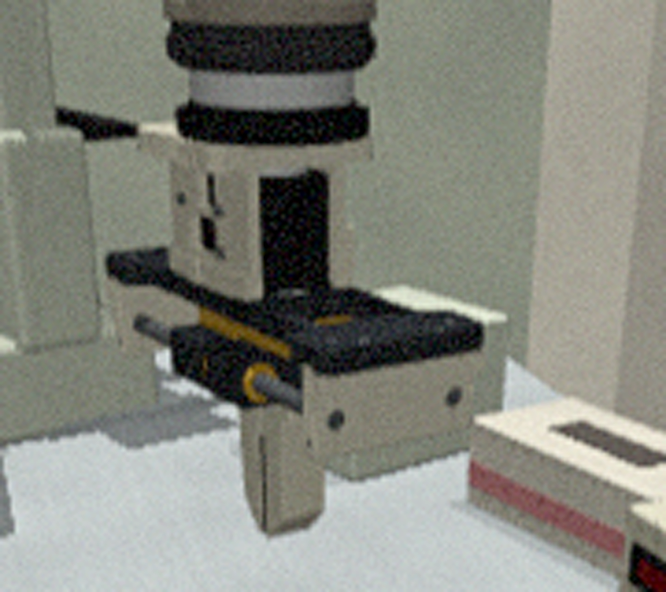

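servo_tool(targets="7 0 40 0; 6 0 40 0; 0 0 30 0; 0 0 5 0; 0 0 0 0")

```text
time: 3.5
tool_pos: [0.5319, -0.0626, 0.0993]
tool_rot: [3.133, -0.005, 0.281]
contact_force: [-0.3, 0.2, 0.2]
opening: 0.0004
```

```bash
python3 -c "
from h import *
where([-62,0,75])"
```

```text
t 3.5 tip in box mm [-67.8  -6.9  85.3] rot [ 3.133 -0.005  0.281] F [-0.3  0.2  0.2] open 0.0
to go (tool mm) [ 5.6 -7.1 10.2] yaw -0.012
```

servo_tool(targets="3 -3.5 4 -0.01; 3 -3.5 3 0; 0 0 2 0; 0 0 0 0")

```text
time: 4.0
tool_pos: [0.5377, -0.0544, 0.093]
tool_rot: [3.13, -0.01, 0.291]
contact_force: [-0.7, -0.0, 0.9]
opening: 0.0002
```

```bash
python3 -c "
from h import *
where([-62,0,65])"
```

```text
t 4.0 tip in box mm [-59.8  -0.7  79. ] rot [ 3.13  -0.01   0.291] F [-0.7 -0.   0.9] open 0.0
to go (tool mm) [-2.3 -0.9 14. ] yaw -0.001
```

servo_tool(targets="-2 0 5 0; 0 0 4 0; 0 0 3 0; 0 0 2 0; 0 0 1 0; 0 0 0 0")

```text
time: 4.75
tool_pos: [0.5357, -0.0552, 0.0768]
tool_rot: [3.13, -0.009, 0.291]
contact_force: [-0.1, -0.3, -0.9]
opening: 0.0007
```

```bash
python3 -c "
from h import *
where([-62,0,65])"
```

```text
t 4.75 tip in box mm [-61.9  -0.9  62.8] rot [ 3.13  -0.009  0.291] F [-0.1 -0.3 -0.9] open 0.001
to go (tool mm) [-0.1 -0.9 -2.2] yaw -0.001
```

```bash
python3 -c "
from h import *
p=snap('side','s3.png')
cv2.imwrite('pics/s3c.png',cv2.convertScaleAbs(cv2.resize(p['color'][110:290,230:430,::-1],None,fx=3.3,fy=3.3,interpolation=2),alpha=1.5))
where()"
```

```text
t 4.8 tip in box mm [-61.9  -1.   62.9] rot [ 3.13  -0.009  0.291] F [-0.4 -0.6 -0.5] open 0.001
```

View pics/s3c.png

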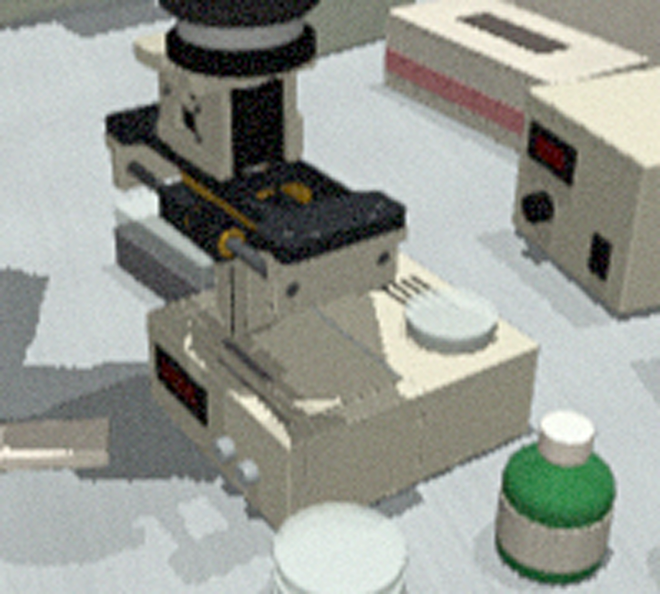

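servo_tool(targets="0 0 1 0; 0 0 1 0; 0 0 0 0")

```text
time: 5.18
tool_pos: [0.536, -0.0553, 0.075]
tool_rot: [3.129, -0.01, 0.291]
contact_force: [-0.8, 0.1, -0.0]
opening: 0.0008
```

```bash
python3 -c "
from h import *
where()
p=snap('side','s4.png')
P=np.load('P.npy')
x0,y0=250,180
a=cv2.resize(p['color'][y0:y0+100,x0:x0+130,::-1],None,fx=6,fy=6,interpolation=2)
for z in (.07,.065):
  print([proj(p,box2w(P,[-.074,y,z])) for y in (-.062,.062)])
cv2.imwrite('pics/s4c.png',cv2.convertScaleAbs(a,alpha=1.6))
where()"
```

```text
t 5.17 tip in box mm [-61.7  -1.1  61. ] rot [ 3.129 -0.01   0.291] F [-0.8  0.1 -0. ] open 0.001
[array([317.46160583, 238.1550301 ]), array([283.38449696, 206.64315584])]
[array([317.44027477, 240.40969659]), array([283.48243766, 208.73934309])]
t 5.22 tip in box mm [-61.7  -1.1  61. ] rot [ 3.129 -0.01   0.291] F [-0.2  0.1 -0.1] open 0.0
```

View pics/s4c.png

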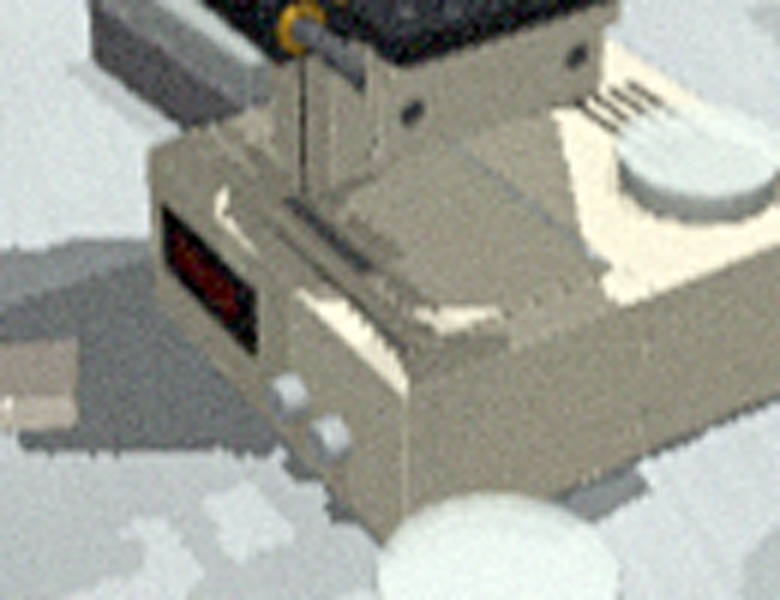

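```bash
python3 -c "
from h import *
p=snap('side','s5.png'); s=telemetry.observe(); R=Ro.from_euler('xyz',s['tool_rot']).as_matrix()
P=np.load('P.npy')
a=p['color'][180:280,250:380,::-1].copy(); a=cv2.convertScaleAbs(cv2.resize(a,None,fx=6,fy=6,interpolation=2),alpha=1.6)
def dot(X,c):
  u=(proj(p,X)-[250,180])*6+3; cv2.circle(a,tuple(np.int32(u)),3,c,-1)
for dx in (-.0095,.0095):
  for dy in (-.019,0,.019): dot(s['tool_pos']+R@[dx,dy,.014],(0,0,255))
dot(s['tool_pos'],(255,0,0))
dot(box2w(P,[-.062,0,.07]),(0,255,0))
for y in (-.062,0,.062): dot(box2w(P,[-.074,y,.07]),(0,255,255));dot(box2w(P,[-.074,y,.065]),(255,255,0))
cv2.imwrite('pics/s5c.png',a)
where()"
```

```text
t 5.28 tip in box mm [-61.7  -1.1  61. ] rot [ 3.129 -0.01   0.291] F [ 0.2 -0.1 -0. ] open 0.001
```

View pics/s5c.png

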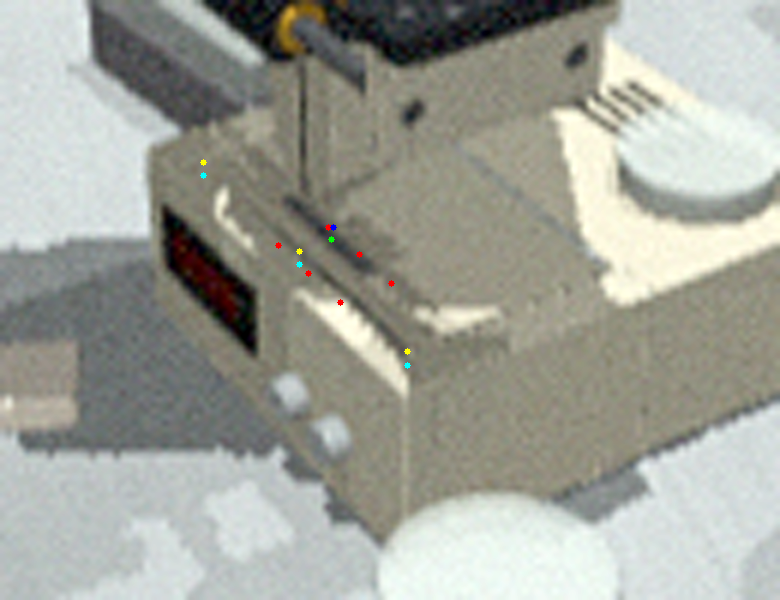

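```bash
python3 -c "
from h import *
p=snap('side','s6.png');P=np.load('P.npy')
print('s2 expected tip',proj(p,box2w(P,[-.0758,.0012,.2004])),'seen 294,143')
s=telemetry.observe(); print(s['tool_pos'],s['qpos'].round(4))
for z in (.061,.07,.08,.09): print(z, proj(p,box2w(P,[-.0617,-.0011,z])))
"
python3 -c "
import cv2
b=cv2.imread('pics/s6.png')[150:240,270:370]
cv2.imwrite('pics/s6c.png',cv2.convertScaleAbs(cv2.resize(b,None,fx=6.6,fy=6.6,interpolation=2),alpha=2.2))"
```

```text
s2 expected tip [296.75256512 158.49140843] seen 294,143
[ 0.53601882 -0.05531782  0.07503062] [-0.2416  0.5102  1.6818 -0.0069  0.9349  1.0423]
0.061 [305.23612933 223.56051771]
0.07 [305.19215784 219.67652602]
0.08 [305.14262232 215.30106515]
0.09 [305.09235756 210.86119005]
```

View pics/s6c.png

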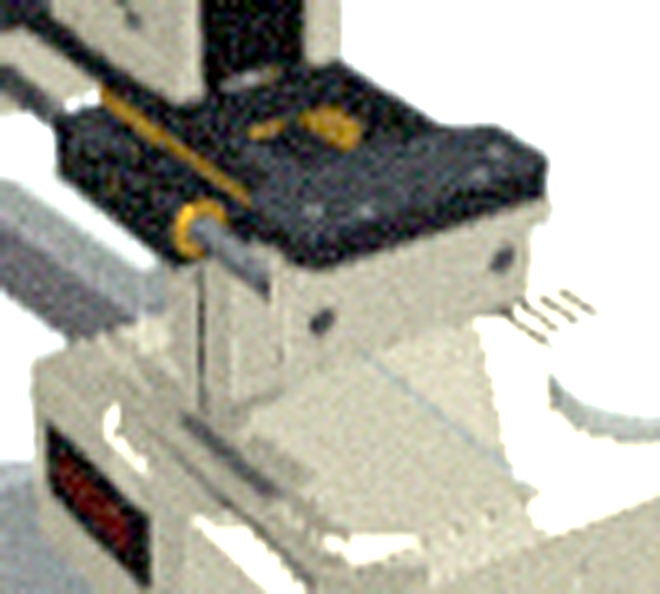

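```bash
python3 -c "
from h import *
p=snap('side','s7.png');P=np.load('P.npy')
c=lambda q:np.round((q-[270,150])*6.6,0)
for y in (.025,0,-.025): print('bar',y,c(proj(p,box2w(P,[-.066,y,.0705]))))
for z in (.06,.07,.08,.085,.09): print('slit z',z,c(proj(p,box2w(P,[-.0712,-.0011,z]))), 'rear-right corner',c(proj(p,box2w(P,[-.0522,-.02,z]))),'front-right',c(proj(p,box2w(P,[-.0712,-.02,z]))))
for y in (0,.01,.02,.03): print('slit y at z=.07',y,c(proj(p,box2w(P,[-.0712,y,.07]))))
"
python3 -c "
import cv2
b=cv2.imread('pics/s6.png')[185:235,285:335]
b=cv2.convertScaleAbs(b,alpha=2.0)
cv2.imwrite('pics/s6d.png',cv2.resize(b,None,fx=12,fy=12,interpolation=2))"
```

```text
bar 0.025 [173. 421.]
bar 0 [218. 461.]
bar -0.025 [264. 504.]
slit z 0.06 [205. 499.] rear-right corner [296. 510.] front-right [239. 531.]
slit z 0.07 [204. 470.] rear-right corner [296. 481.] front-right [239. 502.]
slit z 0.08 [204. 441.] rear-right corner [296. 452.] front-right [239. 473.]
slit z 0.085 [203. 426.] rear-right corner [296. 437.] front-right [239. 458.]
slit z 0.09 [203. 412.] rear-right corner [296. 422.] front-right [238. 443.]
slit y at z=.07 0 [202. 468.]
slit y at z=.07 0.01 [184. 452.]
slit y at z=.07 0.02 [167. 436.]
slit y at z=.07 0.03 [149. 420.]
```

View pics/s6d.png

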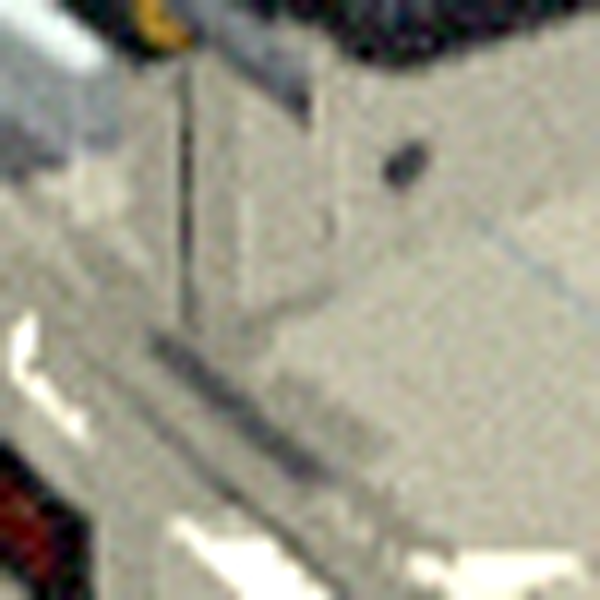

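```bash
python3 -c "
from h import *
p=snap('side','s8.png');P=np.load('P.npy')
c=lambda q:np.round((q-[270,150])*6.6,0)
for z in (.1,.127,.14,.153,.17): print(z,[c(proj(p,box2w(P,[-.0617+dx,dy,z]))) for dx,dy in ((.0375,-.096),(-.0375,-.096),(-.0375,.094),(.0375,-.03))])
"
```

```text
0.1 [array([544., 493.]), array([305., 589.]), array([-40., 267.]), array([399., 379.])]
0.127 [array([550., 407.]), array([306., 499.]), array([-46., 188.]), array([401., 297.])]
0.14 [array([553., 364.]), array([306., 455.]), array([-49., 149.]), array([403., 256.])]
0.153 [array([556., 320.]), array([306., 409.]), array([-53., 109.]), array([404., 214.])]
0.17 [array([560., 261.]), array([307., 348.]), array([-57.,  55.]), array([406., 158.])]
```

servo_tool(targets="0 0 4 0; 0 0 4 0; 0 0 3 0; 0 0 0 0")

```text
time: 5.92
tool_pos: [0.536, -0.0554, 0.063]
tool_rot: [3.13, -0.009, 0.291]
contact_force: [0.1, 0.6, 0.5]
opening: 0.0004
```

```bash
python3 -c "
from h import *
where()"
```

```text
t 5.92 tip in box mm [-61.7  -1.2  49. ] rot [ 3.13  -0.009  0.291] F [0.1 0.6 0.5] open 0.0
```

servo_tool(targets="0 0 2 0; 0 0 2 0; 0 0 0 0")

```text
time: 6.3
tool_pos: [0.5361, -0.0554, 0.0588]
tool_rot: [3.13, -0.009, 0.291]
contact_force: [-0.1, -0.1, -0.1]
opening: 0.0003
```

```bash
python3 -c "
from h import *
where()"
```

```text
t 6.3 tip in box mm [-61.6  -1.2  44.8] rot [ 3.13  -0.009  0.291] F [-0.1 -0.1 -0.1] open 0.0
```

servo_tool(targets="0 0 1.5 0; 0 0 1.5 0; 0 0 0 0")

```text
time: 6.68
tool_pos: [0.5363, -0.0555, 0.0561]
tool_rot: [3.129, -0.01, 0.291]
contact_force: [-0.4, -0.3, 2.2]
opening: 0.0005
```

```bash
python3 -c "
from h import *
where()
p=snap('side','s9.png')
b=cv2.convertScaleAbs(p['color'][185:235,285:335,::-1],alpha=2.0)
cv2.imwrite('pics/s9d.png',cv2.resize(b,None,fx=12,fy=12,interpolation=2))"
```

```text
t 6.67 tip in box mm [-61.5  -1.4  42.1] rot [ 3.129 -0.01   0.291] F [-0.4 -0.3  2.2] open 0.001
```

View pics/s9d.png

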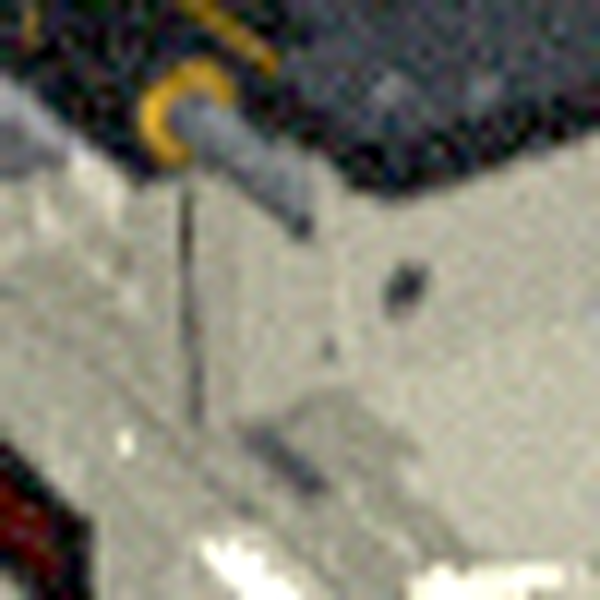

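servo_tool(targets="0 0 1.5 0; 0 0 1.5 0; 0 0 0 0")

```text
time: 7.1
tool_pos: [0.5363, -0.0555, 0.0534]
tool_rot: [3.129, -0.01, 0.291]
contact_force: [-0.8, 0.5, 2.8]
opening: 0.0001
```

```bash
python3 -c "
from h import *
where()"
```

```text
t 7.1 tip in box mm [-61.4  -1.4  39.4] rot [ 3.129 -0.01   0.291] F [-0.8  0.5  2.8] open 0.0
```

servo_tool(targets="0 0 1.5 0; 0 0 1 0; 0 0 0 0")

```text
time: 7.48
tool_pos: [0.5363, -0.0555, 0.0531]
tool_rot: [3.128, -0.011, 0.291]
contact_force: [-1.4, -0.7, 2.3]
opening: 0.0002
```

```bash
python3 -c "
from h import *
where()"
```

```text
t 7.47 tip in box mm [-61.4  -1.4  39.1] rot [ 3.128 -0.011  0.291] F [-1.4 -0.7  2.3] open 0.0
```

servo_tool(targets="0 0 3 0; 0 0 3 0")

```text
time: 7.72
tool_pos: [0.5366, -0.0556, 0.052]
tool_rot: [3.127, -0.013, 0.292]
contact_force: [-13.9, 3.1, 37.6]
opening: 0.0004
```

```bash
python3 -c "
from h import *
where()"
```

```text
t 7.72 tip in box mm [-61.2  -1.6  38. ] rot [ 3.127 -0.013  0.292] F [-13.9   3.1  37.6] open 0.0
```

servo_tool(targets="0 0 -30 0; -5 0 -50 0; -10 0 -50 0; 0 0 -20 0; 0 0 0 0; 0 0 0 0; 0 0 0 0; 0 0 0 0; 0 0 0 0; 0 0 0 0; 0 0 0 0; 0 0 0 0")

```text
time: 9.22
tool_pos: [0.5182, -0.0581, 0.2004]
tool_rot: [3.131, -0.007, 0.292]
contact_force: [0.1, -0.3, 0.1]
opening: 0.0006
```

```bash
sed -i 's/\[0,0,.014\]/[0,0,-.0125]/' h.py; python3 -c "
from h import *
where([-62,0,150])
p=snap('side','s10.png')
b=cv2.convertScaleAbs(p['color'][90:270,220:420,::-1],alpha=1.6)
cv2.imwrite('pics/s10d.png',cv2.resize(b,None,fx=3.3,fy=3.3,interpolation=2))"
```

```text
t 9.22 tip in box mm [-79.7   1.6 212.9] rot [ 3.131 -0.007  0.292] F [ 0.1 -0.3  0.1] open 0.001
to go (tool mm) [17.3  0.9 63. ] yaw -0.001
```

View pics/s10d.png

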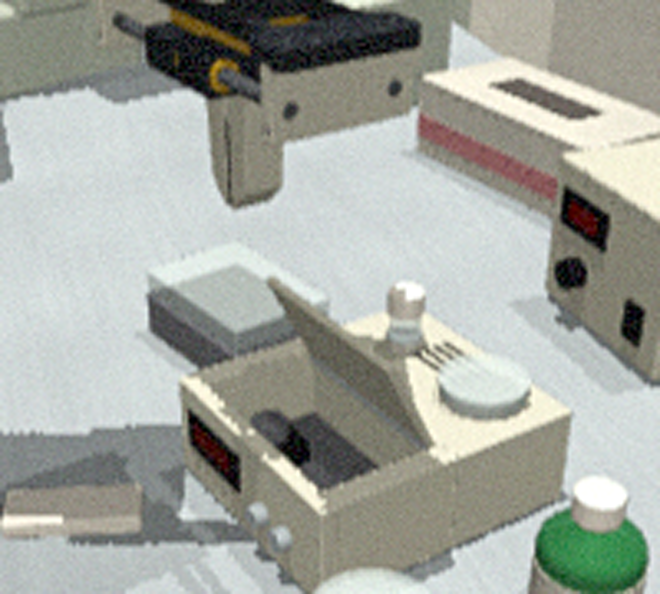

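```bash
python3 -c "
from h import *
p=snap('side','s11.png')
P=np.load('P.npy')
x0,y0=280,195
b=cv2.resize(cv2.convertScaleAbs(p['color'][y0:y0+50,x0:x0+65,::-1],alpha=2.8),None,fx=12,fy=12,interpolation=2)
for y in (.03,-.03):
  u=(proj(p,box2w(P,[-.055,y,.054]))-[x0,y0])*12+6; print(u); cv2.circle(b,tuple(np.int32(u)),4,(0,255,0),1)
cv2.imwrite('pics/s11d.png',b)
for n in ('round_key','square_key','flap'):
  for r in cams.cut_out(p,n)[:2]: print(n,round(r['score'],2),np.round(r['extent'],1),(np.array(r['extent'][:2])-[x0,y0])*12)
where()"
```

```text
[244.61270157 280.43633593]
[443.14955221 461.06136952]
square_key 0.64 [317.9 233.7  14.9  13.5] [454.8 464.4]
flap 0.81 [326.8 197.9  47.5  53.3] [561.6  34.8]
t 9.47 tip in box mm [-79.7   1.6 212.9] rot [ 3.131 -0.007  0.292] F [-0.  -1.4  0.3] open 0.0
```

View pics/s11d.png

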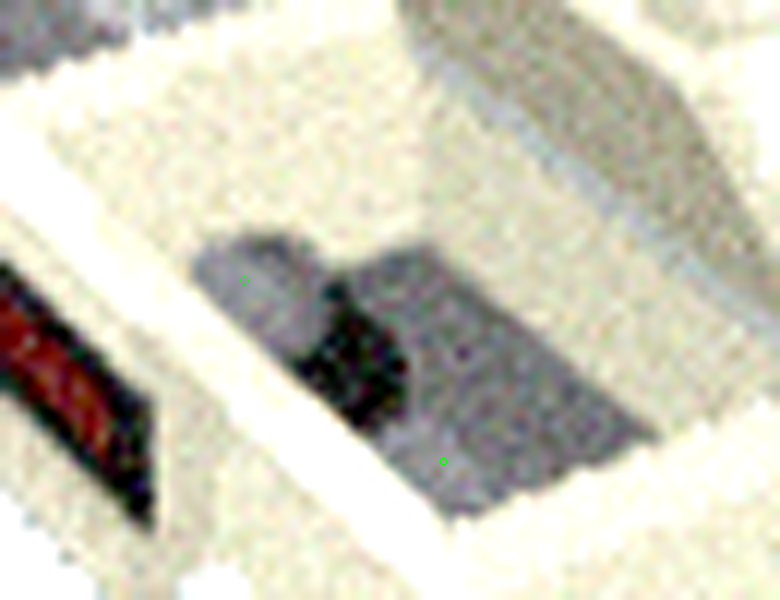

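```bash
python3 -c "
from h import *
where([-66,23,145])"
```

```text
t 9.47 tip in box mm [-79.7   1.6 212.9] rot [ 3.131 -0.007  0.292] F [-0.  -1.4  0.3] open 0.0
to go (tool mm) [ 13.2 -22.1  67.8] yaw -0.001
```

servo_tool(targets="5 -10 20 0; 5 -8 25 0; 3 -4 20 0; 0 0 0 0")

```text
time: 9.98
tool_pos: [0.5258, -0.0335, 0.1345]
tool_rot: [3.129, -0.009, 0.291]
contact_force: [-0.8, -0.4, -0.1]
opening: 0.0006
```

```bash
python3 -c "
from h import *
where([-66,23,90])"
```

```text
t 9.97 tip in box mm [-65.4  23.  147. ] rot [ 3.129 -0.009  0.291] F [-0.8 -0.4 -0.1] open 0.001
to go (tool mm) [-1.1 -0.7 56.9] yaw -0.001
```

servo_tool(targets="-1 0 20 0; 0 0 20 0; 0 0 15 0; 0 0 5 0; 0 0 0 0")

```text
time: 10.6
tool_pos: [0.5286, -0.0358, 0.077]
tool_rot: [3.126, -0.015, 0.291]
contact_force: [1.0, -0.3, 0.3]
opening: 0.0007
```

```bash
python3 -c "
from h import *
where([-66,23,70])
p=snap('side','s12.png')
b=cv2.convertScaleAbs(p['color'][110:270,240:420,::-1],alpha=1.8)
cv2.imwrite('pics/s12d.png',cv2.resize(b,None,fx=3.7,fy=3.7,interpolation=2))"
```

```text
t 10.6 tip in box mm [-63.5  20.1  89.5] rot [ 3.126 -0.015  0.291] F [ 1.  -0.3  0.3] open 0.001
to go (tool mm) [-2.8 -3.2 19.4] yaw -0.001
```

View pics/s12d.png

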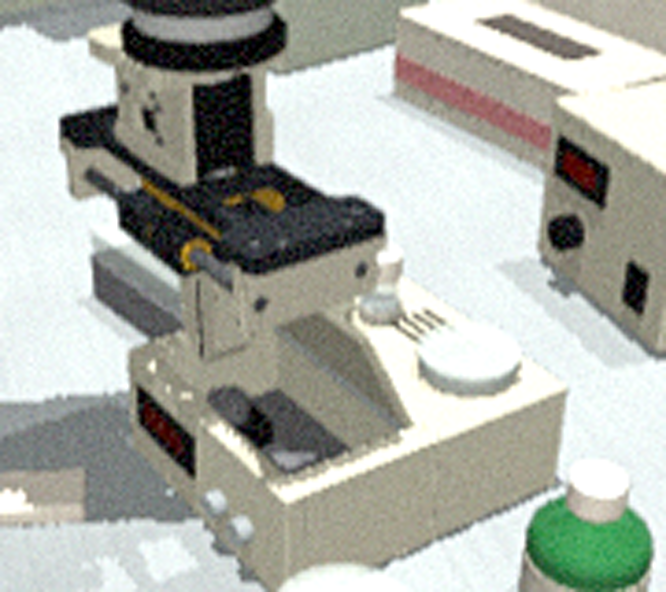

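servo_tool(targets="-3 -3 8 0; -1 -1 7 0; 0 0 4 0; 0 0 0 0")

```text
time: 11.15
tool_pos: [0.5243, -0.0332, 0.0578]
tool_rot: [3.125, -0.017, 0.291]
contact_force: [0.7, 0.1, 0.7]
opening: 0.0004
```

```bash
python3 -c "
from h import *
where([-66,23,62])"
```

```text
t 11.15 tip in box mm [-66.8  23.8  70.3] rot [ 3.125 -0.017  0.291] F [0.7 0.1 0.7] open 0.0
to go (tool mm) [0.7 0.7 8.3] yaw -0.001
```

servo_tool(targets="0.5 0 4 0; 0 0 4 0; 0 0 3 0; 0 0 0 0")

```text
time: 11.65
tool_pos: [0.5274, -0.0338, 0.0501]
tool_rot: [3.121, -0.023, 0.291]
contact_force: [-2.6, 2.1, 6.6]
opening: 0.0004
```

```bash
python3 -c "
from h import *
where([-66,23,49])
p=snap('side','s13.png')
b=cv2.convertScaleAbs(p['color'][110:270,240:420,::-1],alpha=1.8)
cv2.imwrite('pics/s13d.png',cv2.resize(b,None,fx=3.7,fy=3.7,interpolation=2))"
```

```text
t 11.65 tip in box mm [-64.1  22.4  62.6] rot [ 3.121 -0.023  0.291] F [-2.6  2.1  6.6] open 0.0
to go (tool mm) [-2.2 -0.9 13.5] yaw -0.001
```

View pics/s13d.png

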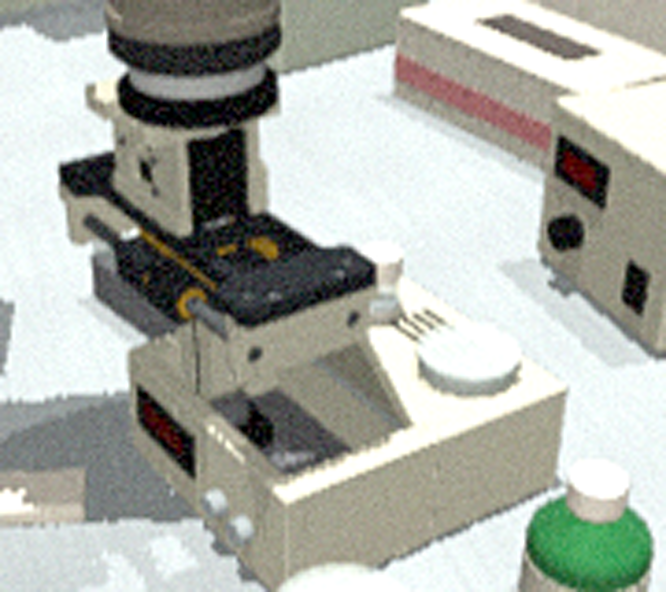

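servo_tool(targets="-3 0 2 0; -1 0 3 0; 0 0 0 0")

```text
time: 12.08
tool_pos: [0.5279, -0.0347, 0.0493]
tool_rot: [3.116, -0.034, 0.291]
contact_force: [-1.4, 0.2, 3.4]
opening: 0.0009
```

```bash
python3 -c "
from h import *
where([-67,23,49])"
```

```text
t 12.07 tip in box mm [-64.   21.5  61.8] rot [ 3.116 -0.034  0.291] F [-1.4  0.2  3.4] open 0.001
to go (tool mm) [-3.4 -1.8 12.6] yaw -0.001
```

```bash
python3 -c "
from h import *
where()
s=telemetry.observe(); print('torque',s['torque'])
p=snap('side','s14.png')
b=cv2.convertScaleAbs(p['color'][160:250,265:365,::-1],alpha=2.2)
cv2.imwrite('pics/s14d.png',cv2.resize(b,None,fx=7,fy=6.6,interpolation=2))
r=cams.cut_out(p,'flap')[0]; print(r['score'],r['extent'])"
```

```text
t 12.07 tip in box mm [-64.   21.5  61.8] rot [ 3.116 -0.034  0.291] F [-1.4  0.2  3.4] open 0.001
torque [-0.17821745 -0.11152227  0.00497713]
0.81 [338.0, 213.7, 25.7, 30.8]
```

View pics/s14d.png

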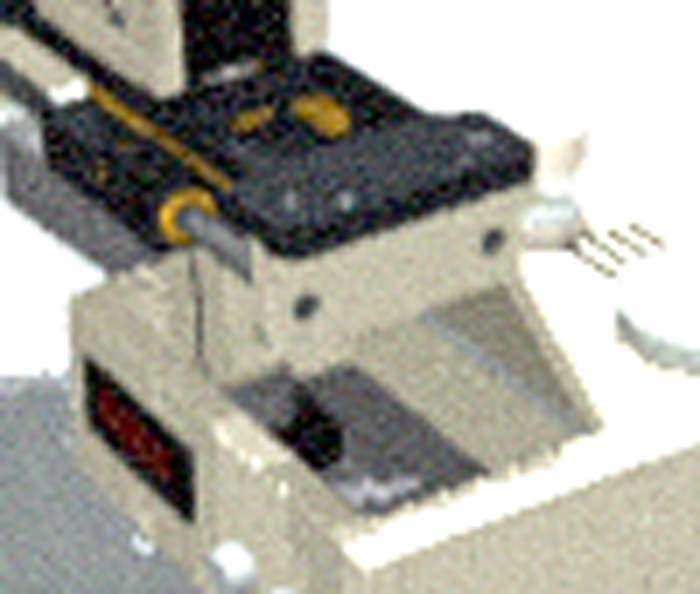

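```bash
python3 -c "
from h import *
p=cams.read_camera('side'); P=np.load('P.npy')
c=lambda q:np.round((q-[265,160])*[7,6.6],0)
for x in (-.07,-.0735,-.078,-.082): print(x,[c(proj(p,box2w(P,[x,.0215,z]))) for z in (.054,.062,.07,.075)])
print('rim inner',[c(proj(p,box2w(P,[-.078,y,.07]))) for y in (.064,.02,0,-.064)])
print('rim outer',[c(proj(p,box2w(P,[-.09,y,.07]))) for y in (.08,.02,0,-.08)])
s=telemetry.observe();R=Ro.from_euler('xyz',s['tool_rot']).as_matrix()
for zz in (-.0125,-.03,-.05,-.0785): print(zz,[c(proj(p,s['tool_pos']+R@[-.0095,y,zz])) for y in (0,.019)], 'plate y=95', [c(proj(p,s['tool_pos']+R@[x,.095,zz])) for x in (-.0375,.0375)])
F=lambda a,y:[c(proj(p,box2w(P,[-.002-.072*np.cos(a)-o*.003*np.sin(a),y,.067+.072*np.sin(a)-o*.003*np.cos(a)]))) for o in (1,-1)]
for a in (.9,1.,1.1): print('flap',a,F(a,-.062),F(a,.062))
"
```

```text
-0.07 [array([214., 411.]), array([213., 389.]), array([213., 366.]), array([212., 352.])]
-0.0735 [array([203., 415.]), array([202., 392.]), array([202., 370.]), array([201., 355.])]
-0.078 [array([189., 419.]), array([188., 397.]), array([188., 374.]), array([187., 360.])]
-0.082 [array([177., 424.]), array([176., 401.]), array([175., 378.]), array([174., 364.])]
rim inner [array([113., 309.]), array([190., 377.]), array([228., 410.]), array([358., 525.])]
rim outer [array([ 50., 297.]), array([152., 389.]), array([189., 423.]), array([353., 572.])]
-0.0125 [array([202., 395.]), array([237., 425.])] plate y=95 [array([299., 596.]), array([543., 494.])]
-0.03 [array([198., 345.]), array([234., 374.])] plate y=95 [array([295., 543.]), array([543., 442.])]
-0.05 [array([193., 287.]), array([229., 315.])] plate y=95 [array([291., 480.]), array([543., 381.])]
-0.0785 [array([186., 200.]), array([222., 228.])] plate y=95 [array([285., 387.]), array([543., 291.])]
flap 0.9 [array([453., 327.]), array([469., 310.])] [array([199., 138.]), array([213., 123.])]
flap 1.0 [array([472., 306.]), array([489., 290.])] [array([216., 120.]), array([231., 106.])]
flap 1.1 [array([492., 287.]), array([510., 273.])] [array([235., 103.]), array([251.,  91.])]
```

```bash
python3 -c "
from h import *
p=cams.read_camera('side')
img=cv2.imread('pics/s14.png')
b=cv2.convertScaleAbs(img[195:235,285:325],alpha=2.2)
cv2.imwrite('pics/s14e.png',cv2.resize(b,None,fx=15,fy=15,interpolation=2))
import math
# s6 pose
R6=Ro.from_euler('xyz',[3.129,-.010,.291]).as_matrix(); t6=np.array([.53602,-.05532,.07503])
s=telemetry.observe();R=Ro.from_euler('xyz',s['tool_rot']).as_matrix();t=s['tool_pos']
o=-p['R'].T@p['t']
for uv,now in (((318.6,198.6),(308.9,206.2)),((346.2,189.2),(335.3,196.4))):
  d=p['R'].T@np.linalg.inv(p['K'])@[uv[0],uv[1],1]
  for Y in (.095,.075):
    O=R6.T@(o-t6); D=R6.T@d; h=O+D*(Y-O[1])/D[1]
    print(Y,h.round(4),'pred',proj(p,t+R@h).round(1),'seen',now)
"
```

```text
0.095 [-0.0315  0.095  -0.0992] pred [308.2 206.7] seen (308.9, 206.2)
0.075 [-0.0184  0.075  -0.0849] pred [308.9 206.3] seen (308.9, 206.2)
0.095 [ 0.0217  0.095  -0.0989] pred [335.  196.7] seen (335.3, 196.4)
0.075 [ 0.0375  0.075  -0.0846] pred [335.7 196.3] seen (335.3, 196.4)
```

View pics/s14e.png

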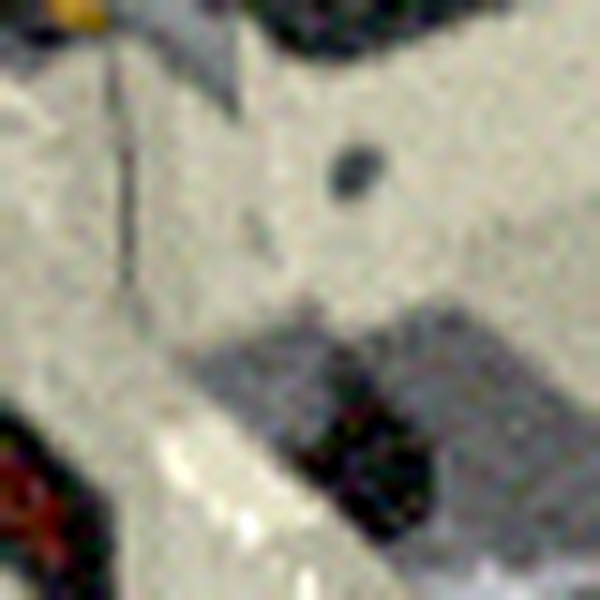

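servo_tool(targets="-2 0 3 0; -2 0 3 0; -2 0 3 0; -2 0 3 0")

```text
time: 12.78
tool_pos: [0.5283, -0.0354, 0.0469]
tool_rot: [3.109, -0.055, 0.292]
contact_force: [-4.8, 6.1, 21.1]
opening: 0.0004
```

```bash
python3 -c "
from h import *
where([-62,25,49])"
```

```text
t 12.78 tip in box mm [-64.2  20.8  59.4] rot [ 3.109 -0.055  0.292] F [-4.8  6.1 21.1] open 0.0
to go (tool mm) [ 1.6 -4.6 10.3] yaw -0.0
```

servo_tool(targets="-2 -1 2 0; -2 -2 1 0")

```text
time: 13.02
tool_pos: [0.5283, -0.0347, 0.047]
tool_rot: [3.103, -0.066, 0.292]
contact_force: [6.7, -2.0, 0.4]
opening: 0.0005
```

```bash
python3 -c "
from h import *
where([-62,25,49])
print(telemetry.observe()['torque'])
p=snap('side','s15.png')
b=cv2.convertScaleAbs(p['color'][160:250,265:365,::-1],alpha=2.2)
cv2.imwrite('pics/s15d.png',cv2.resize(b,None,fx=7,fy=6.6,interpolation=2))"
```

```text
t 13.03 tip in box mm [-64.   21.5  59.5] rot [ 3.103 -0.066  0.292] F [ 6.7 -2.   0.4] open 0.0
to go (tool mm) [ 1.3 -3.9 10.5] yaw -0.0
[-0.38033139 -1.0014125  -0.0020239 ]
```

View pics/s15d.png

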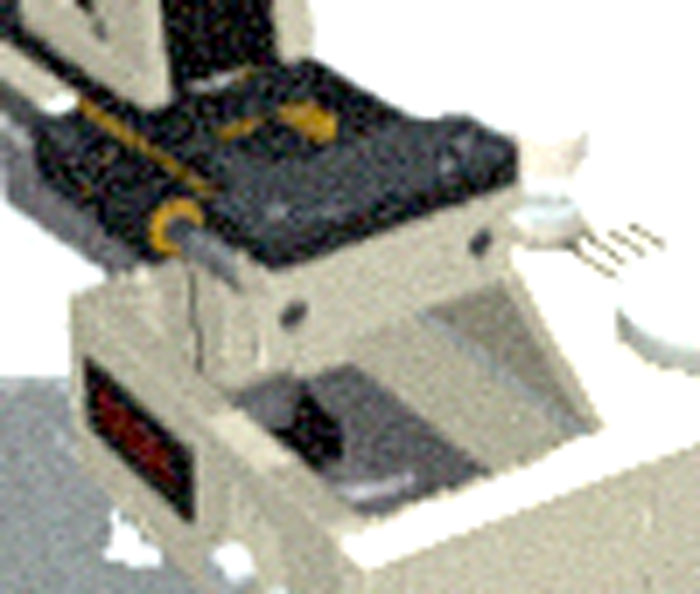

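servo_tool(targets="2 0 -5 0; 2 4 -5 0; 0 5 0 0; 0 0 0 0")

```text
time: 13.58
tool_pos: [0.5324, -0.0421, 0.0569]
tool_rot: [3.105, -0.062, 0.292]
contact_force: [0.1, 0.2, 0.3]
opening: 0.0004
```

```bash
python3 -c "
from h import *
where([-60,12,60])"
```

```text
t 13.57 tip in box mm [-62.3  13.2  69.3] rot [ 3.105 -0.062  0.292] F [0.1 0.2 0.3] open 0.0
to go (tool mm) [1.7 0.8 9.5] yaw -0.0
```

servo_tool(targets="1 1 4 0; 0 0 4 0; 0 0 2 0; 0 0 0 0")

```text
time: 14.08
tool_pos: [0.5343, -0.043, 0.0485]
tool_rot: [3.105, -0.063, 0.292]
contact_force: [-1.3, -0.4, 5.7]
opening: 0.0005
```

```bash
python3 -c "
from h import *
where([-60,12,49]);print(telemetry.observe()['torque'])"
```

```text
t 14.07 tip in box mm [-60.7  11.8  60.9] rot [ 3.105 -0.063  0.292] F [-1.3 -0.4  5.7] open 0.0
to go (tool mm) [-0.1 -0.6 11.9] yaw 0.0
[0.15024181 0.02155842 0.03926767]
```

servo_tool(targets="-3 0 -2 0; -4 0 0 0; -4 0 0 0; -4 0 0 0; -4 0 0 0")

```text
time: 14.7
tool_pos: [0.5312, -0.044, 0.051]
tool_rot: [3.1, -0.097, 0.289]
contact_force: [14.6, 9.7, -6.7]
opening: 0.0002
```

```bash
python3 -c "
from h import *
where([-60,16,62]);print(telemetry.observe()['torque'])"
```

```text
t 14.7 tip in box mm [-64.4  11.8  63.4] rot [ 3.1   -0.097  0.289] F [14.6  9.7 -6.7] open 0.0
to go (tool mm) [ 4.2 -4.3  1.7] yaw -0.004
[ 1.65601794 -2.30591763  0.19202679]
```

servo_tool(targets="-4 0 0 0; -4 0 0 0; -4 0 0 0; -4 0 0 0; -4 0 0 0; -4 0 0 0")

```text
time: 15.45
tool_pos: [0.532, -0.0441, 0.0517]
tool_rot: [3.092, -0.149, 0.284]
contact_force: [14.6, 10.3, -6.0]
opening: 0.0004
```

```bash
python3 -c "
from h import *
where([-62,18,62])"
```

```text
t 15.45 tip in box mm [-64.2  11.6  64. ] rot [ 3.092 -0.149  0.284] F [14.6 10.3 -6. ] open 0.0
to go (tool mm) [ 1.8 -6.5  2. ] yaw -0.008
```

servo_tool(targets="-4 0 0 0; -4 0 0 0; -4 0 0 0; -4 0 0 0; -4 0 0 0; -4 0 0 0")

```text
time: 16.2
tool_pos: [0.5329, -0.0441, 0.0525]
tool_rot: [3.083, -0.199, 0.28]
contact_force: [14.5, 11.6, -6.6]
opening: 0.0003
```

```bash
python3 -c "
from h import *
where([-60,18,62])"
```

```text
t 16.2 tip in box mm [-64.   11.5  64.7] rot [ 3.083 -0.199  0.28 ] F [14.5 11.6 -6.6] open 0.0
to go (tool mm) [ 3.3 -6.8  3. ] yaw -0.013
```

servo_tool(targets="2 -2 0 0; 2 -4 1 0; 0 -3 0 0; 0 0 0 0")

```text
time: 16.7
tool_pos: [0.5333, -0.0334, 0.0505]
tool_rot: [3.084, -0.196, 0.28]
contact_force: [0.4, 0.1, -0.5]
opening: 0.0005
```

```bash
python3 -c "
from h import *
where([-59.5,22,57]);where([-59.5,22,49]);
p=snap('side','s16.png')
b=cv2.convertScaleAbs(p['color'][130:260,250:400,::-1],alpha=2.)
cv2.imwrite('pics/s16d.png',cv2.resize(b,None,fx=4.6,fy=4.6,interpolation=2))"
```

```text
t 16.7 tip in box mm [-60.5  21.6  62.8] rot [ 3.084 -0.196  0.28 ] F [ 0.4  0.1 -0.5] open 0.0
to go (tool mm) [-0.2 -0.7  5.8] yaw -0.012
t 16.7 tip in box mm [-60.5  21.6  62.8] rot [ 3.084 -0.196  0.28 ] F [ 0.4  0.1 -0.5] open 0.0
to go (tool mm) [-1.7 -1.2 13.6] yaw -0.012
```

View pics/s16d.png

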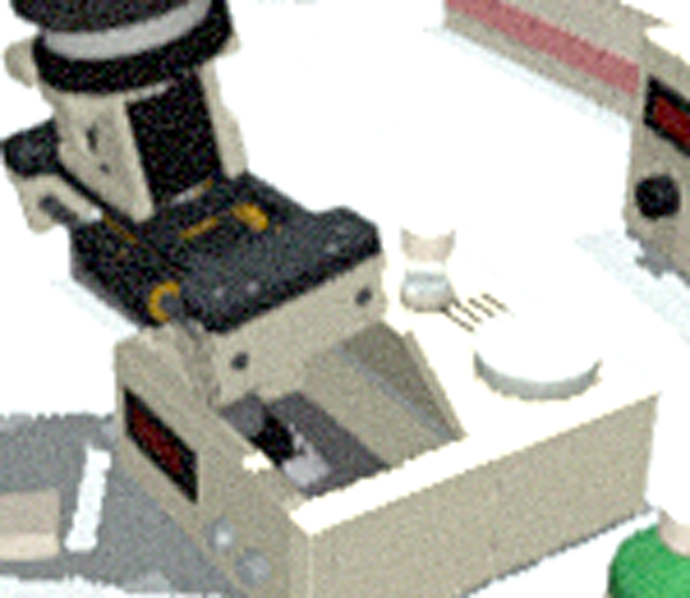

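servo_tool(targets="0 0 3 0; -0.5 0 3 0; -0.5 0 2 0; 0 0 0 0")

```text
time: 17.25
tool_pos: [0.5341, -0.0342, 0.042]
tool_rot: [3.084, -0.196, 0.28]
contact_force: [0.3, 0.8, 1.6]
opening: 0.0004
```

```bash
python3 -c "
from h import *
where([-59.5,22,49]);print(telemetry.observe()['torque'])"
```

```text
t 17.25 tip in box mm [-59.9  20.6  54.2] rot [ 3.084 -0.196  0.28 ] F [0.3 0.8 1.6] open 0.0
to go (tool mm) [-0.6 -1.7  5.1] yaw -0.013
[0.09097962 0.10277914 0.01504793]
```

servo_tool(targets="0 0 2 0; -0.5 0 2 0; -0.5 0 2 0; 0 0 0 0")

```text
time: 17.75
tool_pos: [0.5343, -0.0341, 0.0361]
tool_rot: [3.084, -0.197, 0.28]
contact_force: [-1.8, 0.1, 4.1]
opening: 0.0003
```

```bash
python3 -c "
from h import *
where([-59.5,22,47])"
```

```text
t 17.75 tip in box mm [-59.7  20.6  48.3] rot [ 3.084 -0.197  0.28 ] F [-1.8  0.1  4.1] open 0.0
to go (tool mm) [-0.  -1.5  1.2] yaw -0.013
```

servo_tool(targets="0 0 2 0; 0 0 2 0; 0 0 3 0; 0 0 0 0")

```text
time: 18.25
tool_pos: [0.5346, -0.0341, 0.0355]
tool_rot: [3.083, -0.198, 0.282]
contact_force: [-4.1, 0.4, 7.0]
opening: 0.0002
```

```bash
python3 -c "
from h import *
where([-59.5,22,47]);print(telemetry.observe()['torque'])
p=snap('side','s17.png')
b=cv2.convertScaleAbs(p['color'][130:260,250:400,::-1],alpha=2.)
cv2.imwrite('pics/s17d.png',cv2.resize(b,None,fx=4.6,fy=4.6,interpolation=2))"
```

```text
t 18.25 tip in box mm [-59.5  20.6  47.7] rot [ 3.083 -0.198  0.282] F [-4.1  0.4  7. ] open 0.0
to go (tool mm) [-0.1 -1.4  0.6] yaw -0.01
[ 0.10173034  0.72728033 -0.00412609]
```

View pics/s17d.png

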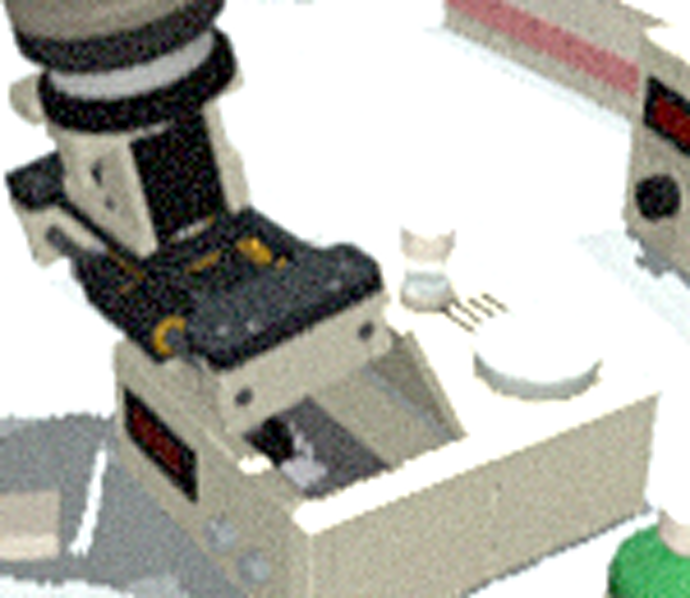

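servo_tool(targets="0 0 4 0; 0 0 4 0")

```text
time: 18.55
tool_pos: [0.5352, -0.0342, 0.0335]
tool_rot: [3.081, -0.2, 0.284]
contact_force: [-28.8, 0.6, 59.4]
opening: 0.0007
```

```bash
python3 -c "
from h import *
where()"
```

```text
t 18.55 tip in box mm [-58.9  20.3  45.7] rot [ 3.081 -0.2    0.284] F [-28.8   0.6  59.4] open 0.001
```

servo_tool(targets="0 0 -10 0; 0 0 -30 0; 0 0 -45 0; 0 0 -45 0; 0 0 0 0")

```text
time: 19.18
tool_pos: [0.5081, -0.0348, 0.1656]
tool_rot: [3.078, -0.202, 0.284]
contact_force: [-0.0, -0.2, -0.8]
opening: 0.0003
```

```bash
python3 -c "
from h import *
where([8,0,165])
p=snap('side','s18.png')
b=cv2.convertScaleAbs(p['color'][110:270,240:420,::-1],alpha=2.)
cv2.imwrite('pics/s18d.png',cv2.resize(b,None,fx=3.7,fy=3.7,interpolation=2))"
```

```text
t 19.18 tip in box mm [-85.1  27.6 177.8] rot [ 3.078 -0.202  0.284] F [-0.  -0.2 -0.8] open 0.0
to go (tool mm) [88.9 24.8 32.9] yaw -0.008
```

View pics/s18d.png

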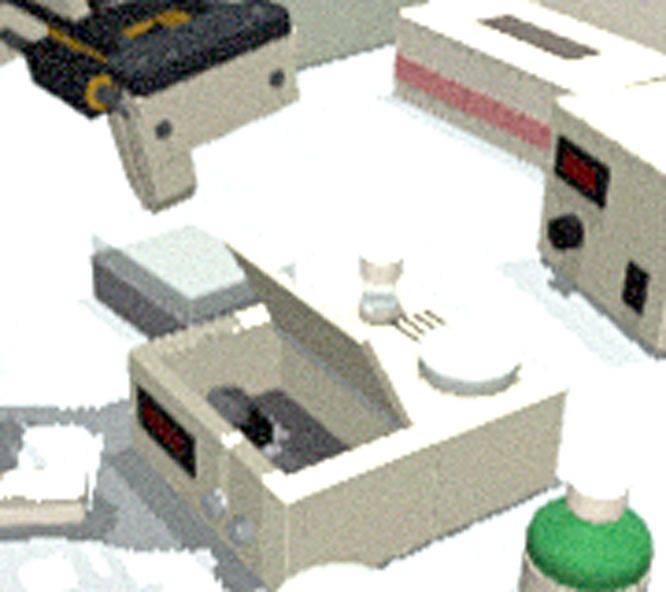

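servo_tool(targets="30 8 0 0; 30 8 5 0; 22 7 10 0; 5 2 12 0; 0 0 0 0")

```text
time: 19.85
tool_pos: [0.5997, -0.0344, 0.1459]
tool_rot: [3.087, -0.186, 0.282]
contact_force: [-1.2, -0.3, -0.8]
opening: 0.0006
```

```bash
python3 -c "
from h import *
where([4,0,122])"
```

```text
t 19.85 tip in box mm [  2.9   1.5 158.1] rot [ 3.087 -0.186  0.282] F [-1.2 -0.3 -0.8] open 0.001
to go (tool mm) [-5.6 -0.5 35.7] yaw -0.01
```

servo_tool(targets="-2 0 18 0; -3 0 16 0; 0 0 0 0")

```text
time: 20.23
tool_pos: [0.5983, -0.0356, 0.1091]
tool_rot: [3.089, -0.182, 0.282]
contact_force: [-0.0, 0.8, -0.4]
opening: 0.0005
```

```bash
python3 -c "
from h import *
where([-30,0,118])"
```

```text
t 20.23 tip in box mm [  1.3   0.7 121.4] rot [ 3.089 -0.182  0.282] F [-0.   0.8 -0.4] open 0.001
to go (tool mm) [-31.4   1.2  -2.3] yaw -0.011
```

servo_tool(targets="-12 0 -1 0; -10 1 -1 0; -10 0 -1 0; -10 0 4 0; -11 0 5 0; 0 0 0 0")

```text
time: 20.98
tool_pos: [0.5473, -0.0524, 0.0958]
tool_rot: [3.086, -0.188, 0.282]
contact_force: [-0.4, -0.2, 1.6]
opening: 0.0005
```

```bash
python3 -c "
from h import *
where([-59,0,86])
p=snap('side','s19.png')
b=cv2.convertScaleAbs(p['color'][110:270,240:420,::-1],alpha=2.)
cv2.imwrite('pics/s19d.png',cv2.resize(b,None,fx=3.7,fy=3.7,interpolation=2))"
```

```text
t 20.98 tip in box mm [-52.4  -0.7 108.1] rot [ 3.086 -0.188  0.282] F [-0.4 -0.2  1.6] open 0.0
to go (tool mm) [-10.6  -1.8  20.4] yaw -0.011
```

View pics/s19d.png

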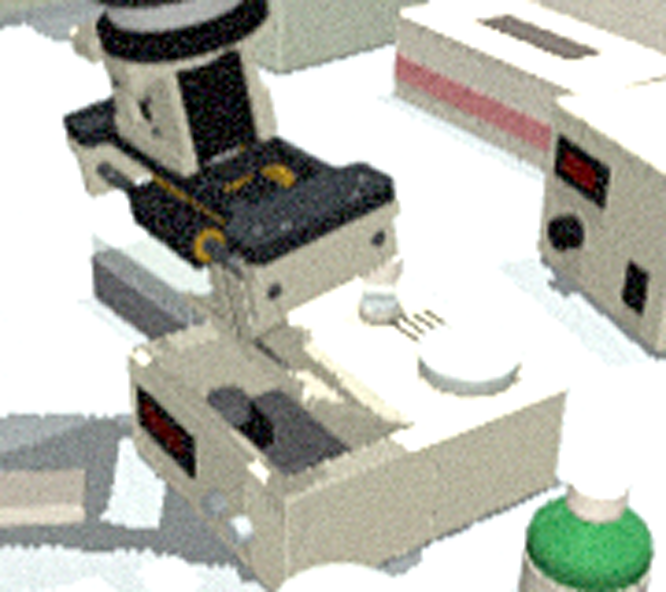

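servo_tool(targets="-5 0 7 0; -5 0 9 0; -1 -1 8 0; -2 0 6 0; 0 0 0 0")

```text
time: 21.65
tool_pos: [0.5383, -0.0545, 0.0624]
tool_rot: [3.088, -0.182, 0.282]
contact_force: [-2.2, 0.0, 2.4]
opening: 0.0005
```

```bash
python3 -c "
from h import *
where([-59,0,70])"
```

```text
t 21.65 tip in box mm [-61.6  -0.1  74.6] rot [ 3.088 -0.182  0.282] F [-2.2  0.   2.4] open 0.001
to go (tool mm) [ 1.7 -0.4  5. ] yaw -0.01
```

servo_tool(targets="1 0 3 0; 0 0 3 0; 0 0 2.5 0; 0 0 2 0; 0 0 1 0; 0 0 0 0")

```text
time: 22.4
tool_pos: [0.5405, -0.0542, 0.0536]
tool_rot: [3.088, -0.181, 0.284]
contact_force: [-4.4, -0.3, 3.6]
opening: 0.0005
```

```bash
python3 -c "
from h import *
where([-61,0,65])"
```

```text
t 22.4 tip in box mm [-59.4  -0.4  65.9] rot [ 3.088 -0.181  0.284] F [-4.4 -0.3  3.6] open 0.001
to go (tool mm) [-1.8 -0.4  0.5] yaw -0.008
```

servo_tool(targets="0 0 2.5 0; 0 0 2 0; 0 0 1.5 0")

```text
time: 22.78
tool_pos: [0.5408, -0.0542, 0.053]
tool_rot: [3.087, -0.181, 0.286]
contact_force: [-11.5, -1.2, 20.9]
opening: 0.0003
```

```bash
python3 -c "
from h import *
where([-61,0,65])"
```

```text
t 22.77 tip in box mm [-59.2  -0.5  65.3] rot [ 3.087 -0.181  0.286] F [-11.5  -1.2  20.9] open 0.0
to go (tool mm) [-1.9 -0.5 -0.1] yaw -0.006
```

servo_tool(targets="0 0 -8 0; 0 0 -30 0; 0 0 -45 0; -10 0 -45 0; 0 0 0 0; 0 0 0 0; 0 0 0 0; 0 0 0 0; 0 0 0 0; 0 0 0 0; 0 0 0 0; 0 0 0 0")

```text
time: 24.28
tool_pos: [0.5082, -0.0562, 0.177]
tool_rot: [3.089, -0.18, 0.286]
contact_force: [0.8, 0.1, 0.0]
opening: 0.0007
```

```bash
python3 -c "
from h import *
where()
p=snap('side','s20.png')
b=cv2.convertScaleAbs(p['color'][90:310,200:480,::-1],alpha=1.7)
cv2.imwrite('pics/s20d.png',cv2.resize(b,None,fx=2.7,fy=2.7,interpolation=2))"
```

```text
t 24.27 tip in box mm [-90.9   6.9 189.3] rot [ 3.089 -0.18   0.286] F [0.8 0.1 0. ] open 0.001
```

View pics/s20d.png

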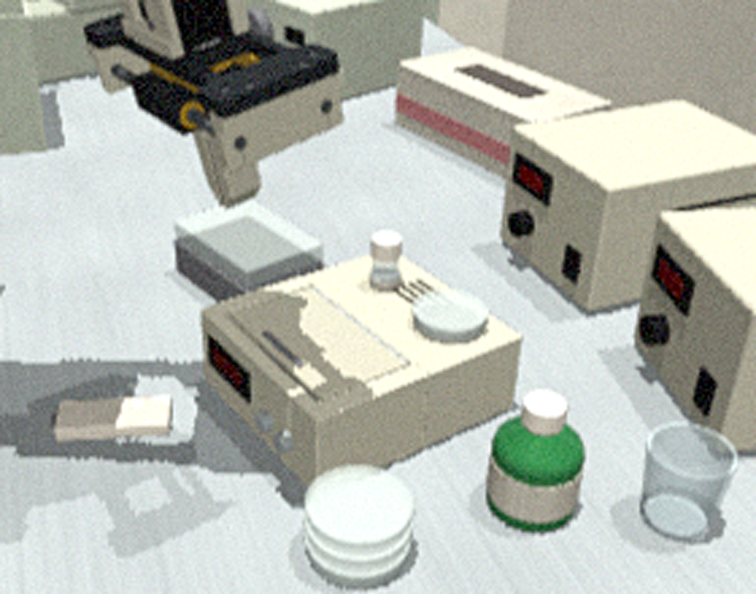

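The flap is shut flush about 1.3 s after release, the arm is clear of everything, and the loose things stand where they were. I'm handing the job in.

```bash
python3 -c "
from h import *
print(robot.hand_in())"
```

```text
the job is handed in; nothing more can be done
None
```

I reset the heater and handed the job in at about 24.3 s of the 48 s allowed. The hand-in reported no verdict.

**What I did**
1. **Opened the flap:** I pressed the front edge to its rigid stop and let go, and the side picture showed it fully open.
2. **Pressed the round key:** it was at box y +30 mm, judged by its outline. The network found only the square key, at the other place. I pressed it about 6.5 mm by the tool reading, to a hard stop with the flap open. After I let go, the picture showed it up again.
3. **Shut the flap:** I swept it over from behind and pressed it to the stop for more than 0.2 s with about 21 N.

**Last checks:** About 1.3 s after release, the side picture showed the flap flush. The arm was clear with about 0 N on the tool, and the loose things looked unmoved by eye. I did not measure their positions again, and I never had a direct reading of the flap or key joints.

**What disagreed or went wrong**
- **Fingertip height:** the real fingertips were about 26 mm higher than the stated tool data implied. I corrected this from the side picture and from the contact at the flap's stop.
- **Reaching the key:** pointing straight down, the gripper's body met the open flap's edge, with up to about 21 N. I leaned the tool about 0.2 rad by pushing the fingertips against the inside of the compartment's front wall.
- **Key force:** a second push on the key, to be sure it was fully in, reached about 59 N up plus 29 N sideways at the fingertips. That is below the 120 N wrist limit. The 40 N limit is for the arm and the gripper's body.

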